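Put the sockets away on the rail in size order

ROBOT

A 6-joint arm with a two-finger parallel gripper is mounted at the origin on the work surface. World frame = base frame: x ahead of the robot, y to its left, z up, the work surface at z = 0. Lengths are in mm, angles in rad, forces in N, time in s.
With the tool pointing down it reaches from about 350 to 975 mm from the base axis. Payload 7.1 kg.
Tool frame: the origin (TCP) lies at the very end of the fingers, on their centre line; the grasp point (between the pads) lies 19 mm behind it; y points along the fingers, z is the direction in which the jaws open and shut, and the axes are right-handed (so a half turn about y gives the same grasp; the last joint's range is limited). The gripper opens to 88 mm and grips with 3 to 60 N. Pads are 20 mm wide; open, the fingers measure 115 mm over their backs; the gripper's body (75 mm by 178 mm) begins 61 mm behind the grasp point.
Start: joints at [-1.158, 0.423, 1.63, -0, 1.089, -0.019], TCP at [261.581, -567.609, 222.675] pointing down, gripper open.
Joint ranges: [-3, 3], [-0.9, 2.11], [0.09, 2.58], [-1.31, 4.45], [0.11, 2.69], [-2.54, 2.54]. Speed limits (rad/s): [2.39, 2.39, 3.01, 3.14, 3.14, 3.14].

INTERFACE

Orientations are given as a rotation vector (axis times angle).
In Python, from workcell import ctrl gives the robot as it stands.
- The arm moves only by the shell command python3 -m jog 'ROWS'. ROWS is JSON, a list of rows, each a list of 3 entries, a list of its own where there are three numbers: the opening, from 0 (shut) to 1 (fully open), then the shift along the tool's x, y, z in cm, then the turn, a rotation vector about the tool's x, y, z in rad. In form: [[claw, [dx, dy, dz], [wx, wy, wz]], ...]. A call has 1 to 8 rows; each row is the pose to reach, as a shift and turn from the pose commanded when the call began, along the tool's axes at that moment; what a row does not reach only later rows make up. A row lasts 1/10 s, in which the tool goes at most 50 mm and 8.59 degrees, less where a joint would pass 70% of its speed; a pose out of reach is approached as far as the arm can. A call with a gripper value outside its range is refused whole. The fingers move at their own pace and stop on an object; the grip force is fixed at half the most. Time passes only in rows, so rows that repeat a pose let the fingers close. It gives the time, the measured TCP pose, the force and the opening at its end, in the units of the state.
- ctrl.get_obs(): the state, without advancing time (a new reading comes with each control period).
- ctrl.get_image(name): name is "scene" or "top" or "wrist"; returns a dict with "color" (420x560x3 uint8, red, green, blue), "z_map" (420x560 float32, mm along the optical axis (not along the pixel's ray), 0 where there is no reading), "fx", "fy", "cx", "cy" (pixels), "pose" (4x4, takes a point from camera to world coordinates). Camera axes: x right, y down, z forward; pixel columns grow to the right and rows downward; lengths in mm; the calibration is good to about 2 mm. The wrist camera is an equidistant fisheye: a pixel r from the principal point sees the ray r / f radians off the axis. A picture is of the moment at which its call begins.
- ctrl.close_job(): hands the job in, once; it reports no verdict.
The state is a dict: "t": time; "qpos": joint angles; "qvel": joint speeds; "joint_torque": joint torques, N m; "ee_pos": TCP position; "orientation": TCP orientation; "ft_force": force on the tool from outside, world axes, zero at the start; "moment": the same for the moment, N m; "width": finger opening in mm.
Only numpy, scipy, OpenCV 4.12 (cv2) and the standard library are available. Lean on these libraries where they do the work, as an engineer would, in place of code of your own. Each camera call takes 0.05 s, during which the arm holds its last target.

TASK

Put the four loose wrench sockets on the bench away on the socket rail: press each one, mouth up as it stands, over its own spring clip until it clicks fully home on the rail. Put them in order of size along the rail, the smallest on the clip next to the hanging ring and the largest on the clip next to the plain black end cap, and leave all four upright and let go.

Things in the scene. Friction and masses are not known exactly. Their poses are not given: they have to be found in the camera images.
- socket1_mid (a point): steel wrench socket, size 1 of 4 from the smallest: an upright round tube 32 mm across and 46 mm tall, about 160 g, standing on the bench, thicker drive end down, open hexagonal mouth up. Point: its centre, 23 mm above its underside; z along its axis, up to the mouth. The bore is 22 mm wide in the lowest 13 mm (same in all four), wider above.
- socket2_mid (a point): steel wrench socket, size 2 of 4 from the smallest: an upright round tube 40 mm across and 50 mm tall, about 250 g, standing on the bench, thicker drive end down, open hexagonal mouth up. Point: its centre, 25 mm above its underside; z along its axis, up to the mouth. The bore is 22 mm wide in the lowest 13 mm (same in all four), wider above.
- socket3_mid (a point): steel wrench socket, size 3 of 4 from the smallest: an upright round tube 48 mm across and 54 mm tall, about 360 g, standing on the bench, thicker drive end down, open hexagonal mouth up. Point: its centre, 27 mm above its underside; z along its axis, up to the mouth. The bore is 22 mm wide in the lowest 13 mm (same in all four), wider above.
- socket4_mid (a point): steel wrench socket, size 4 of 4 from the smallest: an upright round tube 56 mm across and 58 mm tall, about 500 g, standing on the bench, thicker drive end down, open hexagonal mouth up. Point: its centre, 29 mm above its underside; z along its axis, up to the mouth. The bore is 22 mm wide in the lowest 13 mm (same in all four), wider above.
- clip1_seat (a point): spring clip 1 of 4 in a row, 72 mm apart, on the socket rail: an upright steel stud with two brass springs. Point: the stud's foot on the rail's top face, 12 mm above the bench, where a socket's underside belongs. x across the rail, y along it from clip 1 to 4, z up. Stud: 9 mm thick, 40 mm tall, round tip; a bowed brass spring on its two sides along x, 25 mm over both at 21 mm up, 12 mm at the tip.
- clip2_seat (a point): spring clip 2 of 4 in a row, 72 mm apart, on the socket rail: an upright steel stud with two brass springs. Point: the stud's foot on the rail's top face, 12 mm above the bench, where a socket's underside belongs. x across the rail, y along it from clip 1 to 4, z up. A socket is pressed down over it with 5 to 15 N until its underside meets the rail's top; the springs snap out above the narrow bore.
- clip3_seat (a point): spring clip 3 of 4 in a row, 72 mm apart, on the socket rail: an upright steel stud with two brass springs. Point: the stud's foot on the rail's top face, 12 mm above the bench, where a socket's underside belongs. x across the rail, y along it from clip 1 to 4, z up. The bore has several mm of play round the stud. All four clips are alike.
- clip4_seat (a point): spring clip 4 of 4 in a row, 72 mm apart, on the socket rail: an upright steel stud with two brass springs. Point: the stud's foot on the rail's top face, 12 mm above the bench, where a socket's underside belongs. x across the rail, y along it from clip 1 to 4, z up. The rail is a fixed aluminium bar, 300 x 44 x 12 mm, flat on the bench.
- ring_end_mid (a point): bright steel hanging ring, flat on the bench, 38 mm outside, 26 mm hole, 12 mm high, at one end of the rail (beyond clip 1 or beyond clip 4), 60 mm from the nearest clip. The rail's other end has a plain solid black rectangular cap, 44 x 36 mm. The point is the ring's centre.
Not all that is in view belongs to the job. Leave any brown look-alike of the part that bears socket1_mid alone.

How it is judged:
By the outcome, as a careful person would: the job done as asked, in the order asked, and still so for the second after the job is handed in, with the robot touching nothing.
It also fails if it takes over 118 s, if anything falls off the work surface, if the arm or the gripper's body presses on something with over 40 N, if the wrist force passes 120 N, or if a joint passes its speed limit or range.

## Working session

There is one attempt and no reset: what is moved stays moved. The work goes in short steps, Python scripts to look and compute and a shell command to move; the robot and the scene stay as the last step left them, time stands still between calls to the robot, and variables do not carry over. Pictures are saved under pics/ and viewed, and the job is handed in when it is done.

```bash
mkdir -p pics; ls
python3 - <<'E'
from workcell import ctrl
import cv2,numpy as np
o=ctrl.get_obs();print({k:np.round(v,3) for k,v in o.items()})
for n in("scene","top"):
    d=ctrl.get_image(n);np.savez(f"{n}0.npz",**d);cv2.imwrite(f"pics/{n}0.png",d["color"][:,:,::-1]);print(n,d["fx"],d["fy"],d["cx"],d["cy"]);print(np.round(d["pose"],3))
E
```

```text
pics
{'t': np.float64(0.0), 'qpos': array([-1.158,  0.424,  1.631, -0.   ,  1.089, -0.019]), 'qvel': array([-0.   ,  0.001, -0.   , -0.001,  0.   ,  0.001]), 'joint_torque': array([-0.0000e+00, -5.4463e+01, -2.7367e+01,  6.4000e-02,  2.3000e-02,
       -0.0000e+00]), 'ee_pos': array([ 261.364, -567.127,  221.905]), 'orientation': array([-0.435,  1.984, -1.981]), 'ft_force': array([-0.148, -0.037, -0.189]), 'moment': array([ 0.011, -0.02 , -0.027]), 'width': np.float64(87.791)}
scene 464.63644893555335 464.63644893555335 283.4970021937089 207.8179505489702
[[ 7.29000e-01  5.71000e-01 -3.77000e-01  8.75597e+02]
 [ 6.84000e-01 -5.99000e-01  4.17000e-01 -3.74274e+02]
 [ 1.30000e-02 -5.61000e-01 -8.27000e-01  8.35896e+02]
 [ 0.00000e+00  0.00000e+00  0.00000e+00  1.00000e+00]]
top 400.8068143412248 400.8068143412248 271.5836644832259 205.05991793717754
[[ 1.10000e-02 -9.81000e-01  1.94000e-01  3.69444e+02]
 [-9.99000e-01 -5.00000e-03  3.40000e-02 -1.71140e+01]
 [-3.20000e-02 -1.94000e-01 -9.80000e-01  9.34145e+02]
 [ 0.00000e+00  0.00000e+00  0.00000e+00  1.00000e+00]]
```

View pics/scene0.png

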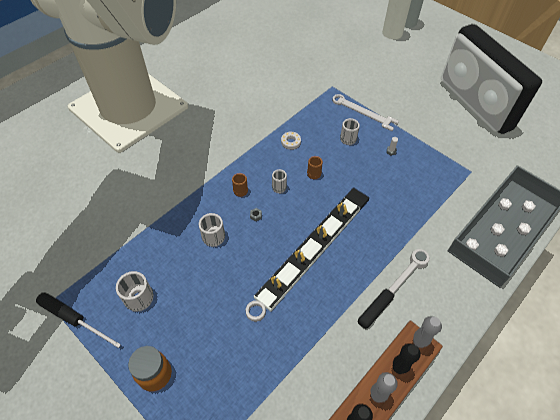

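View pics/top0.png

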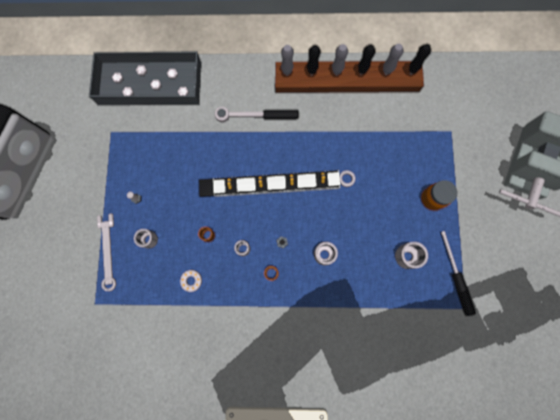

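```bash
cat > h.py <<'E'
import numpy as np,cv2
def world(d):
    h,w=d["z_map"].shape;u,v=np.meshgrid(np.arange(w),np.arange(h));z=d["z_map"].astype(float)
    P=np.stack([(u-d["cx"])/d["fx"]*z,(v-d["cy"])/d["fy"]*z,z],-1)
    W=P@d["pose"][:3,:3].T+d["pose"][:3,3];W[z==0]=np.nan;return W
def topfit(W,c,H,R=45):
    m=(np.hypot(W[...,0]-c[0],W[...,1]-c[1])<R)&(abs(W[...,2]-H)<4)
    return W[m]
E
python3 - <<'E'
from h import *
for n in("top","scene"):
    d=np.load(n+"0.npz");W=world(d)
    px=dict(top=[(412,255),(326,253),(144,238),(241,248),(207,234),(271,271),(347,178)],scene=[(135,292),(212,230),(350,131),(280,181),(240,185),(315,167),(256,311)])[n]
    for u,v in px:
        s=W[v-25:v+26,u-25:u+26].reshape(-1,3);s=s[(s[:,2]>8)]
        h=np.nanpercentile(s[:,2],95)
        t=s[s[:,2]>h-5];xy=t[:,:2].astype(np.float32);hull=cv2.convexHull(xy)
        c,r=cv2.minEnclosingCircle(xy)
        print(n,(u,v),"h",round(h,1),"c",np.round(c,1),"r",round(r,1),len(t))
    print("mat z",np.round([W[290,300,2],W[150,200,2]],1))
for n,(x,y,w,h,k) in dict(top=(185,150,190,60,4),scene=(230,180,160,150,4)).items():
    d=np.load(n+"0.npz");I=d["color"][y:y+h,x:x+w,::-1]
    cv2.imwrite(f"pics/{n}_rail.png",cv2.resize(I,None,fx=k,fy=k,interpolation=cv2.INTER_CUBIC))
E
```

```text
top (412, 255) h 59.3 c [ 435.  -295.2] r 28.0 177
top (326, 253) h 55.3 c [ 437.7 -106.5] r 23.9 128
top (144, 238) h 51.4 c [468.2 301.9] r 20.0 95
top (241, 248) h 47.8 c [425.9  60.6] r 45.5 72
top (207, 234) h 48.0 c [479.3 163.2] r 15.8 66
top (271, 271) h 47.5 c [416.7  35.8] r 47.6 73
top (347, 178) h 40.0 c [ 611.5 -102.6] r 9.5 25
mat z [1.7 1.1]
scene (135, 292) h 59.7 c [ 436.7 -296.9] r 28.6 260
scene (212, 230) h 55.7 c [ 439.4 -107.5] r 24.8 165
scene (350, 131) h 51.1 c [470.4 301.5] r 21.5 94
scene (280, 181) h 47.6 c [450.9  80. ] r 16.7 78
scene (240, 185) h 47.3 c [394.8  13. ] r 16.6 77
scene (315, 167) h 47.4 c [481. 163.] r 17.3 70
scene (256, 311) h 15.8 c [ 620.8 -138.1] r 43.0 582
mat z [1.5 0.4]
```

Run:
```python
from h import *
d=np.load("top0.npz");I=d["color"][215:295,110:450,::-1]
cv2.imwrite("pics/top_s.png",cv2.resize(I,None,fx=2.3,fy=2.3,interpolation=cv2.INTER_CUBIC))
```

```text
(no output)
```

View pics/top_rail.png

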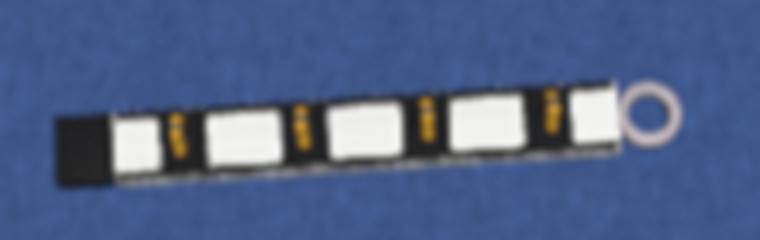

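View pics/scene_rail.png

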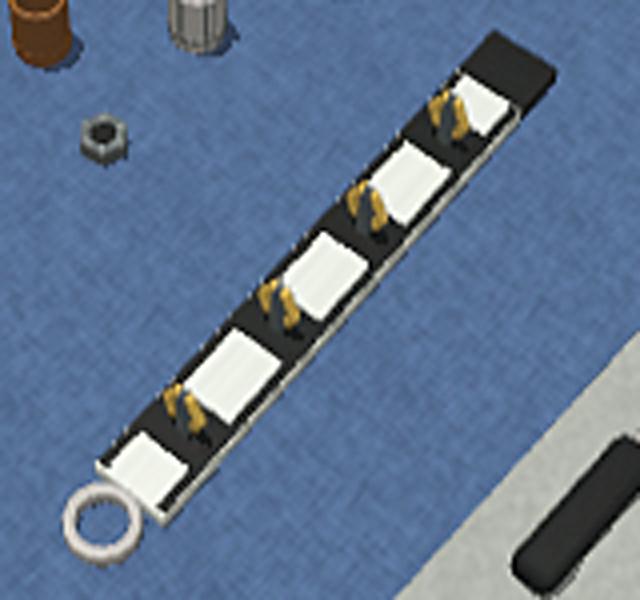

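View pics/top_s.png

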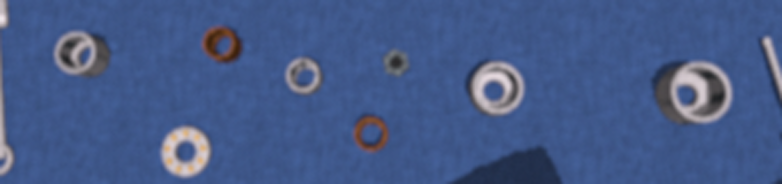

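Run:
```python
from h import *
from scipy import ndimage
for n in("top","scene"):
    d=np.load(n+"0.npz");W=world(d);print(n)
    m=(W[...,2]>40)&(W[...,2]<60)&(abs(W[...,0]-600)<50)&(abs(W[...,1])<280)
    l,k=ndimage.label(m,np.ones((3,3)))
    for i in range(1,k+1):
        p=W[l==i]
        if len(p)>2 and abs(p[:,1].mean())<280:print(" tip",len(p),np.round(p.mean(0),1),np.round(p.max(0),1))
    m=(W[...,2]>7)&(W[...,2]<17)&(abs(W[...,0]-600)<60)&(abs(W[...,1])<300)
    l,k=ndimage.label(m)
    for i in range(1,k+1):
        p=W[l==i]
        if len(p)>20:
            r=cv2.minAreaRect(p[:,:2].astype(np.float32));print(" rail",len(p),r,np.round(np.median(p[:,2]),1))
            q=p[:,:2]-p[:,:2].mean(0);w=np.linalg.svd(q,full_matrices=False)[2][0];print(" dir",w,np.degrees(np.arctan2(w[0],w[1])))
# S1 separately, with radius gate
    for c,H in(((450,80),46),((469,301),50),((438,-107),54),((436,-296),58)):
        p=topfit(W,c,H+1.3,36);cc,r=cv2.minEnclosingCircle(p[:,:2].astype(np.float32));print(" s",np.round(cc,1),r)
```

```text
top
 tip 25 [ 611.5 -102.2   46.9] [621.  -98.6  52.7]
 tip 23 [606.3 -30.7  47.7] [615.3 -27.8  52.8]
 tip 25 [601.5  41.   47. ] [611.9  45.1  52.8]
 tip 25 [597.2 112.4  47.7] [606.2 116.5  56. ]
 rail 2532 ((605.6016235351562, 5.5137939453125), (45.780067443847656, 372.0655212402344), 4.10904598236084) 12.3
 dir [-0.067305    0.99773245] -3.8592098049896615
 s [448.3  80.5] 15.982077598571777
 s [468.2 301.9] 19.977497100830078
 s [ 437.7 -106.5] 23.87110137939453
 s [ 435.  -295.3] 27.927467346191406
scene
 tip 40 [601.1 110.5  46.6] [609.6 115.1  54. ]
 tip 40 [606.4  39.3  47.8] [615.2  42.9  54.2]
 tip 39 [610.9 -32.5  47.7] [618.4 -28.7  53.3]
 tip 45 [ 616.7 -104.1   47.2] [ 625.1 -100.3   54.4]
 rail 3012 ((607.5015258789062, 4.670654296875), (45.30568313598633, 372.88629150390625), 4.038101673126221) 13.2
 dir [ 0.06818345 -0.9976728 ] 176.0903429001916
 s [450.9  80. ] 16.716690063476562
 s [469.2 301.2] 20.940940856933594
 s [ 439.1 -107.3] 24.551639556884766
 s [ 436.7 -296.9] 28.551355361938477
```

```bash
cat >> h.py <<'E'
from scipy.spatial.transform import Rotation as Ro
A=np.radians(3.9)
def plan(x,y,z,yaw=None,sgn=None):
    from workcell import ctrl
    o=ctrl.get_obs();R=Ro.from_rotvec(o["orientation"]);M=R.as_matrix();p=np.array(o["ee_pos"])
    zz=M[:,2]; s=sgn or (1 if zz[0]>0 else -1)
    a=A if yaw is None else yaw
    Z=s*np.array([np.cos(a),np.sin(a),0]);Y=np.array([0,0,-1.]);X=np.cross(Y,Z)
    T=Ro.from_matrix(np.stack([X,Y,Z],1))
    print("t",o["t"],"p",np.round(p,1),"F",np.round(o["ft_force"],1),"w",round(float(o["width"]),1),"q",np.round(o["qpos"],2))
    print("shift cm",np.round(M.T@(np.array([x,y,z])-p)/10,2),"turn",np.round((R.inv()*T).as_rotvec(),3))
E
python3 - <<'E'
from h import *
from workcell import ctrl
print(np.round(Ro.from_rotvec(ctrl.get_obs()["orientation"]).as_matrix(),3))
plan(436,-296,150)
plan(436,-296,150,sgn=1)
plan(436,-296,150,sgn=-1)
E
```

```text
[[-0.908 -0.001  0.419]
 [-0.419  0.001 -0.908]
 [-0.    -1.    -0.001]]
t 0.1 p [ 261.4 -567.2  222. ] F [-0.3 -0.  -0.6] w 87.5 q [-1.16  0.42  1.63 -0.    1.09 -0.02]
shift cm [-27.21   7.22 -17.31] turn [ 1.000e-03 -1.207e+00 -1.000e-03]
t 0.1 p [ 261.4 -567.2  222. ] F [-0.3 -0.  -0.6] w 87.5 q [-1.16  0.42  1.63 -0.    1.09 -0.02]
shift cm [-27.21   7.22 -17.31] turn [ 1.000e-03 -1.207e+00 -1.000e-03]
t 0.1 p [ 261.4 -567.2  222. ] F [-0.3 -0.  -0.6] w 87.5 q [-1.16  0.42  1.63 -0.    1.09 -0.02]
shift cm [-27.21   7.22 -17.31] turn [1.000e-03 1.935e+00 1.000e-03]
```

```bash
python3 -m jog '[[1,[-27.2,7.2,-17.3],[0,-1.2,0]],[1,[-27.2,7.2,-17.3],[0,-1.2,0]],[1,[-27.2,7.2,-17.3],[0,-1.2,0]],[1,[-27.2,7.2,-17.3],[0,-1.2,0]],[1,[-27.2,7.2,-17.3],[0,-1.2,0]],[1,[-27.2,7.2,-17.3],[0,-1.2,0]],[1,[-27.2,7.2,-17.3],[0,-1.2,0]],[1,[-27.2,7.2,-17.3],[0,-1.2,0]]]'
python3 - <<'E'
from h import *
from workcell import ctrl
d=ctrl.get_image("wrist");cv2.imwrite("pics/w1.png",d["color"][:,:,::-1]);print(np.round(d["pose"],3),d["fx"],d["cx"],d["cy"])
plan(436,-296,20)
E
```

```text
t: 0.9
ee_pos: [437.0, -293.1, 149.4]
orientation: [-1.242, 1.159, -1.154]
ft_force: [-0.3, -0.7, 0.6]
width: 87.7
[[ 9.97000e-01  7.00000e-02  1.80000e-02  4.31171e+02]
 [ 7.20000e-02 -9.55000e-01 -2.88000e-01 -2.13830e+02]
 [-3.00000e-03  2.89000e-01 -9.57000e-01  3.10970e+02]
 [ 0.00000e+00  0.00000e+00  0.00000e+00  1.00000e+00]] 325.19226210127806 277.3338435988449 213.3714862093719
t 0.95 p [ 436.7 -294.5  149.9] F [-0.3 -0.1 -0.4] w 87.7 q [-0.62  0.38  1.9   0.    0.86 -0.69]
shift cm [ 0.16 12.99 -0.06] turn [ 0.001  0.01  -0.001]
```

View pics/w1.png

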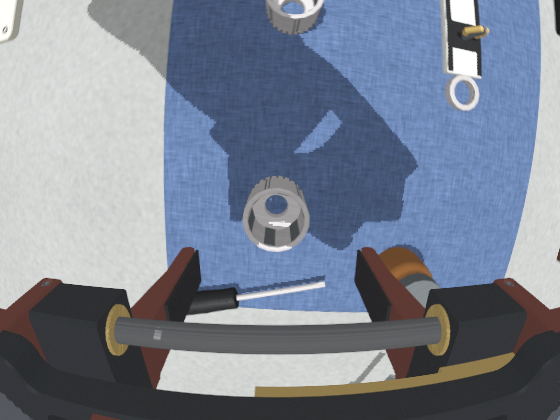

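Run:
```python
from h import *
for n,(u,v) in dict(top=(438,195),scene=(150,370)).items():
    d=np.load(n+"0.npz");W=world(d)[v-25:v+26,u-25:u+26].reshape(-1,3);s=W[W[:,2]>25];print(s.min(0),s.max(0))
d=np.load("scene0.npz");W=world(d)
# points in finger swept zone of S4
m=(abs(W[...,0]-436)<75)&(abs(W[...,1]+296)<60)&(W[...,2]>6);r=np.hypot(W[...,0]-436,W[...,1]+296);m&=r>34;print(W[m][:20])
plan(436,-296,20)
```

```text
[ 540.15180505 -388.55394753   25.42896847] [ 597.53396622 -332.59911447   80.33873152]
[ 545.89884444 -393.57274811   25.00276882] [ 602.10740363 -334.10763367   80.39237736]
[[ 442.31773923 -259.45893357    7.26667055]
 [ 487.98509516 -255.12266754    6.02660063]
 [ 494.67521102 -279.46785281    6.79764191]
 [ 486.11143288 -335.07099834    6.45940051]]
t 0.95 p [ 436.7 -294.5  149.9] F [-0.3 -0.1 -0.4] w 87.7 q [-0.62  0.38  1.9   0.    0.86 -0.69]
shift cm [ 0.16 12.99 -0.06] turn [ 0.001  0.01  -0.001]
```

```bash
python3 -m jog '[[1,[0.15,5,0],[0,0.01,0]],[1,[0.15,10,0],[0,0.01,0]],[1,[0.15,13.6,0],[0,0.01,0]],[0,[0.15,13.7,0],[0,0.01,0]],[0,[0.15,13.7,0],[0,0.01,0]],[0,[0.15,13.7,0],[0,0.01,0]],[0,[0.15,13.7,0],[0,0.01,0]],[0,[0.15,13.7,0],[0,0.01,0]]]'
python3 - <<'E'
from h import *
plan(597,112,130)
E
```

```text
t: 1.75
ee_pos: [436.8, -298.8, 15.6]
orientation: [-1.233, 1.17, -1.173]
ft_force: [-3.6, -0.7, 8.4]
width: 55.2
t 1.75 p [ 436.8 -298.8   15.6] F [-3.6 -0.7  8.4] w 55.2 q [-0.62  0.62  1.94 -0.    0.58 -0.67]
shift cm [-40.19 -11.48  18.11] turn [-0.001 -0.017  0.002]
```

```bash
python3 -m jog '[[0,[0,0,0],[0,0,0]],[0,[0,0,0],[0,0,0]]]'
python3 - <<'E'
from h import *
from workcell import ctrl
print(ctrl.get_obs()["moment"])
d=ctrl.get_image("wrist");cv2.imwrite("pics/w2.png",d["color"][:,:,::-1])
plan(597,112,130)
E
```

```text
t: 1.95
ee_pos: [436.8, -298.9, 15.6]
orientation: [-1.233, 1.17, -1.173]
ft_force: [-1.7, -0.5, 8.2]
width: 55.1
[-0.08540191  0.6072036   0.08611676]
t 2.0 p [ 436.8 -298.8   15.6] F [-3.3 -0.6  7.8] w 55.0 q [-0.62  0.62  1.94 -0.    0.58 -0.67]
shift cm [-40.19 -11.48  18.12] turn [-0.001 -0.017  0.002]
```

View pics/w2.png

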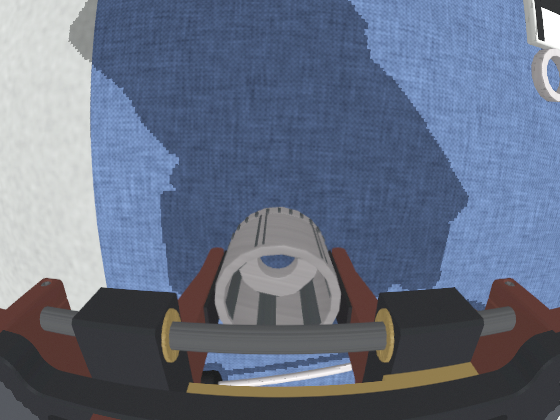

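```bash
python3 -m jog '[[0,[0,-5,0],[0,0,0]],[0,[0,-10,0],[0,0,0]],[0,[-4,-10,2],[0,0,0]],[0,[-8,-10,4],[0,0,0]],[0,[-12,-10,5.5],[0,0,0]],[0,[-16,-10,7.5],[0,0,0]],[0,[-20,-10,9],[0,0,0]],[0,[-24,-10,11],[0,-0.02,0]]]'
python3 - <<'E'
from h import *
from workcell import ctrl
print(ctrl.get_obs()["moment"])
plan(599,108.8,110)
E
```

```text
t: 2.8
ee_pos: [533.4, -51.1, 114.1]
orientation: [-1.242, 1.157, -1.157]
ft_force: [0.3, 0.5, -5.9]
width: 54.8
[-0.03218383 -0.13353556  0.06043868]
t 2.8 p [533.4 -51.1 114.1] F [ 0.3  0.5 -5.9] w 54.8 q [-0.12  0.45  1.9  -0.    0.79 -0.19]
shift cm [-15.48   0.41   7.68] turn [ 0.     0.003 -0.   ]
```

```bash
python3 -m jog '[[0,[-4,0,2],[0,0,0]],[0,[-8,0,4],[0,0,0]],[0,[-12,0,6],[0,0,0]],[0,[-15,0,7.6],[0,0,0]],[0,[-15.4,0,7.6],[0,0,0]],[0,[-15.4,0,7.6],[0,0,0]]]'
cat >> h.py <<'E'
def look(tag,sockH,R,ux=None):
    """top & scene images: held-socket rim centre"""
    from workcell import ctrl
    out=[]
    for n in("top","scene"):
        d=ctrl.get_image(n);cv2.imwrite(f"pics/{n}_{tag}.png",d["color"][:,:,::-1]);np.savez(f"{n}_{tag}.npz",**d)
E
python3 - <<'E'
from h import *
look("a",58,28)
plan(599,108.8,110)
E
```

```text
t: 3.4
ee_pos: [598.2, 107.1, 113.7]
orientation: [-1.243, 1.156, -1.155]
ft_force: [-0.3, -0.0, -5.7]
width: 55.1
t 3.5 p [597.8 105.4 113.6] F [-0.3  0.  -5.1] w 55.1 q [ 0.16  0.54  1.74 -0.    0.87  0.08]
shift cm [-0.33  0.36  0.15] turn [0.001 0.003 0.   ]
```

View pics/scene_a.png

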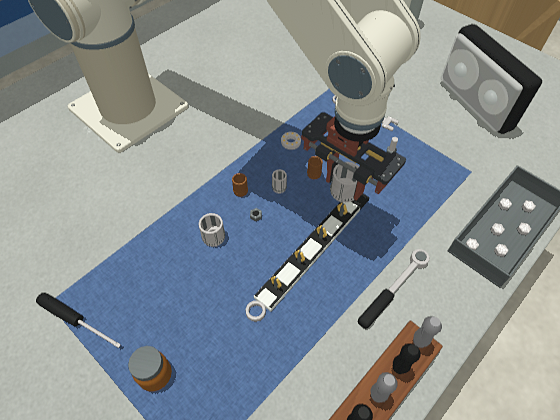

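View pics/top_a.png

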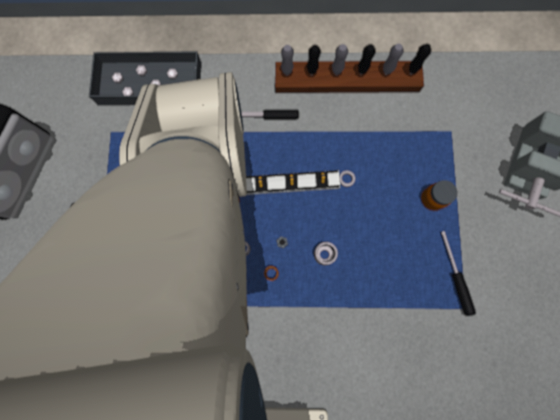

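```bash
cat >> h.py <<'E'
from scipy.optimize import least_squares
def cyl(tag,box,zr,R,n="scene"):
    d=np.load(f"{n}_{tag}.npz");W=world(d);u0,u1,v0,v1=box
    c=d["color"].astype(int);grey=(c.max(-1)-c.min(-1))<30
    m=np.zeros(grey.shape,bool);m[v0:v1,u0:u1]=1
    p=W[m&grey&(W[...,2]>zr[0])&(W[...,2]<zr[1])]
    f=lambda q:np.hypot(p[:,0]-q[0],p[:,1]-q[1])-R
    s=least_squares(f,p[:,:2].mean(0)-[-10,10] if 0 else p[:,:2].mean(0),loss="soft_l1");print("cyl",np.round(s.x,1),"res",np.round(np.median(abs(s.fun)),2),len(p),"zmin/max",np.round([p[:,2].min(),p[:,2].max()],1));return s.x
E
python3 - <<'E'
from h import *
I=cv2.imread("pics/scene_a.png")[130:250,280:420];cv2.imwrite("pics/sa.png",cv2.resize(I,None,fx=5,fy=5,interpolation=cv2.INTER_CUBIC))
cyl("a",(330,356,170,205),(100,150),28)
cyl("a",(334,352,175,205),(103,135),28)
d=np.load("scene_a.npz");W=world(d)
for v in range(160,212,4):print(v,np.round(W[v,343],0))
E
```

```text
cyl [598.9 108.6] res 1.68 608 zmin/max [100.2 150. ]
cyl [601.6 109.5] res 2.14 281 zmin/max [103.2 134.9]
160 [505. 240.   3.]
164 [603.  80. 210.]
168 [579. 122. 142.]
172 [580. 123. 129.]
176 [581. 124. 116.]
180 [585. 120. 111.]
184 [609.  83. 155.]
188 [610.  83. 143.]
192 [611.  85. 131.]
196 [611.  87. 116.]
200 [613.  87. 104.]
204 [601. 111.  53.]
208 [603. 111.  41.]
```

View pics/sa.png

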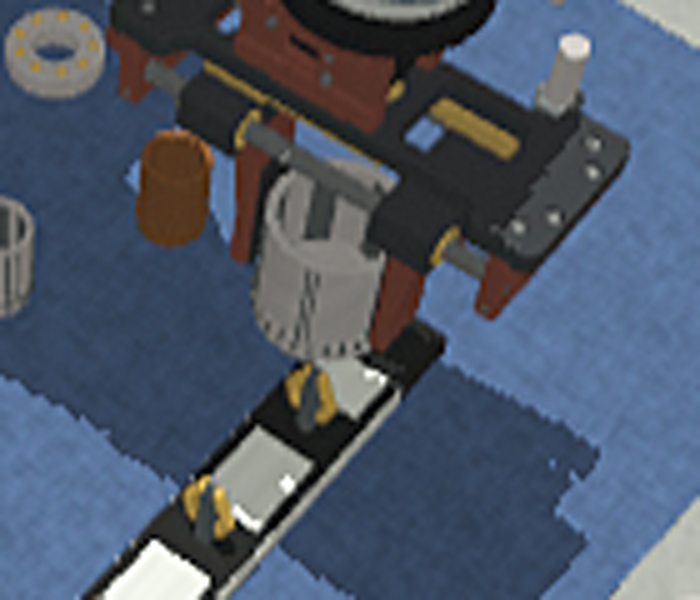

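Run:
```python
from h import *
d=np.load("scene_a.npz");W=world(d)
p=W[188:201,333:354].reshape(-1,3);p=p[(p[:,2]>101)&(p[:,2]<146)&(p[:,1]<110)]
f=lambda q:np.hypot(p[:,0]-q[0],p[:,1]-q[1])-28
for x0 in((598,110),):
    s=least_squares(f,x0,loss="soft_l1");print(s.x,np.round(np.percentile(abs(s.fun),[50,90]),2),len(p))
# tilt check
for a,b in((103,118),(118,145)):
    q=p[(p[:,2]>a)&(p[:,2]<b)];s=least_squares(lambda c:np.hypot(q[:,0]-c[0],q[:,1]-c[1])-28,(598,110),loss="soft_l1");print(a,s.x)
plan(599,109,110)
```

```text
[597.61192113 109.23614288] [0.58 1.45] 255
103 [597.54658389 109.41112234]
118 [597.63962051 109.12563702]
t 3.5 p [597.8 105.4 113.6] F [-0.3  0.  -5.1] w 55.1 q [ 0.16  0.54  1.74 -0.    0.87  0.08]
shift cm [-0.35  0.36  0.15] turn [0.001 0.003 0.   ]
```

```bash
python3 -m jog '[[0,[-0.25,1,0.27],[0,0,0]],[0,[-0.25,3,0.27],[0,0,0]],[0,[-0.25,4.5,0.27],[0,0,0]],[0,[-0.25,5.3,0.27],[0,0,0]],[0,[-0.25,6,0.27],[0,0,0]],[0,[-0.25,6.6,0.27],[0,0,0]],[0,[-0.25,7.2,0.27],[0,0,0]],[0,[-0.25,7.7,0.27],[0,0,0]]]'
python3 - <<'E'
from h import *
plan(600.3,108,27)
E
```

```text
t: 4.3
ee_pos: [601.1, 108.8, 36.5]
orientation: [-1.242, 1.157, -1.157]
ft_force: [-2.3, -0.2, -3.5]
width: 54.9
t 4.3 p [601.1 108.8  36.5] F [-2.3 -0.2 -3.5] w 54.9 q [ 0.16  0.66  1.75 -0.    0.73  0.09]
shift cm [ 0.08  0.95 -0.08] turn [0.    0.003 0.   ]
```

```bash
python3 -m jog '[[0,[0,0.4,-0.05],[0,0,0]],[0,[0,0.7,-0.05],[0,0,0]],[0,[0,0.9,-0.05],[0,0,0]],[0,[0,1.0,-0.05],[0,0,0]],[0,[0,1.1,-0.05],[0,0,0]],[0,[0,1.1,-0.05],[0,0,0]]]'
python3 - <<'E'
from h import *
look("b",58,28)
I=cv2.imread("pics/scene_b.png")[130:250,280:420];cv2.imwrite("pics/sb.png",cv2.resize(I,None,fx=5,fy=5,interpolation=cv2.INTER_CUBIC))
plan(600.3,108,27)
E
```

```text
t: 4.9
ee_pos: [601.2, 108.9, 27.6]
orientation: [-1.241, 1.156, -1.157]
ft_force: [-7.0, -0.0, 11.7]
width: 54.8
t 5.0 p [601.2 108.9  27.6] F [-7.5 -1.  11.7] w 54.9 q [0.16 0.67 1.75 0.   0.72 0.09]
shift cm [ 0.09  0.06 -0.1 ] turn [-0.001  0.003 -0.   ]
```

View pics/sb.png

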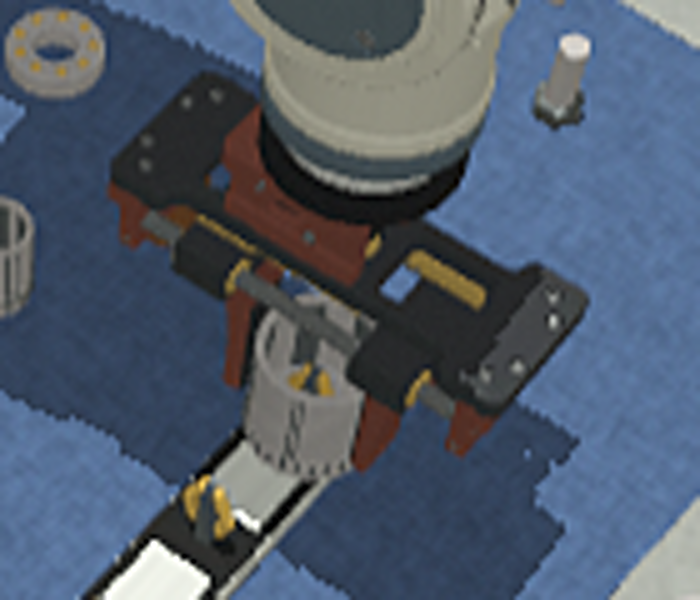

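```bash
python3 -m jog '[[0,[0,0.2,-0.1],[0,0,0]],[0,[0,0.35,-0.1],[0,0,0]],[0,[0,0.35,-0.1],[0,0,0]]]'
python3 - <<'E'
from h import *
plan(600.3,108,27)
d=np.load("scene_b.npz");W=world(d)
for v in range(190,236,3):print(v,np.round(W[v,338],0))
E
```

```text
t: 5.3
ee_pos: [601.3, 108.8, 27.0]
orientation: [-1.24, 1.154, -1.157]
ft_force: [-13.3, -3.2, 35.8]
width: 55.2
t 5.3 p [601.3 108.8  27. ] F [-13.3  -3.2  35.8] w 55.2 q [ 0.16  0.67  1.75 -0.    0.71  0.09]
shift cm [ 0.07 -0.   -0.11] turn [-0.003  0.004  0.   ]
190 [600.  84. 128.]
193 [603.  81. 123.]
196 [580. 121.  50.]
199 [581. 122.  40.]
202 [582. 123.  29.]
205 [591. 110.  40.]
208 [606.  86.  70.]
211 [608.  85.  63.]
214 [610.  85.  54.]
217 [610.  87.  40.]
220 [612.  86.  33.]
223 [613.  87.  21.]
226 [615.  86.  12.]
229 [619.  80.  13.]
232 [624.  74.  12.]
235 [625.  75.   0.]
```

```bash
python3 -m jog '[[0,[0,-0.3,0],[0,0,0]],[1,[0,-0.3,0],[0,0,0]],[1,[0,-0.3,0],[0,0,0]],[1,[0,-0.3,0],[0,0,0]],[1,[0,-5,0],[0,0,0]],[1,[0,-10,0],[0,0,0]],[1,[4,-10.5,-3],[0,0,0]],[1,[8,-10.5,-6],[0,0,0]]]'
python3 - <<'E'
from h import *
look("c",58,28)
d=np.load("scene_c.npz");W=world(d);p=W[180:235,310:365].reshape(-1,3);p=p[(p[:,2]>66)&(p[:,2]<76)&(abs(p[:,1]-110)<35)];print(cv2.minEnclosingCircle(p[:,:2].astype(np.float32)),np.percentile(p[:,2],[5,50,95]))
I=cv2.imread("pics/scene_c.png")[130:250,280:420];cv2.imwrite("pics/sc.png",cv2.resize(I,None,fx=5,fy=5,interpolation=cv2.INTER_CUBIC))
plan(438.5,-107,130)
E
```

```text
t: 6.1
ee_pos: [547.5, 24.8, 129.2]
orientation: [-1.239, 1.151, -1.158]
ft_force: [0.1, 0.1, -0.2]
width: 88.1
((601.3543090820312, 111.4115219116211), 29.14358901977539) [66.90493604 70.27606673 73.22279551]
t 6.2 p [542.4  21.6 127.1] F [ 0.   0.  -0.1] w 87.9 q [ 0.02  0.44  1.88 -0.    0.83 -0.05]
shift cm [ 12.12  -0.25 -11.24] turn [0.003 0.    0.001]
```

View pics/sc.png

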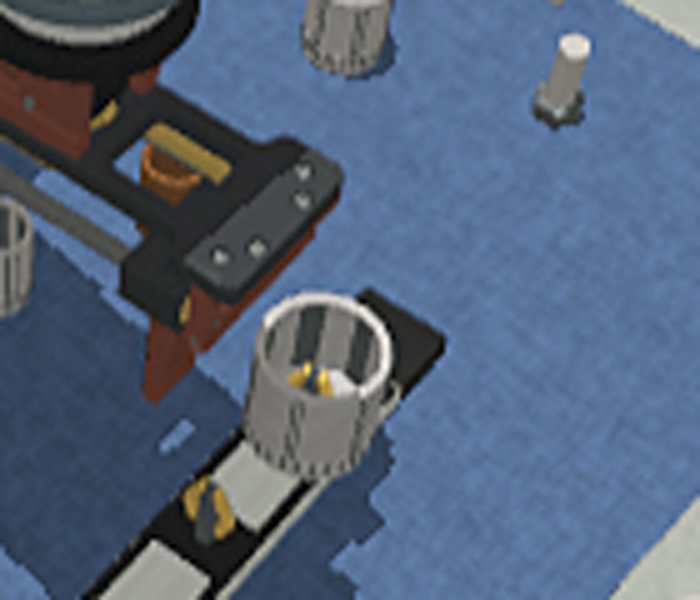

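```bash
python3 -m jog '[[1,[3.5,0,-3.3],[0,0,0]],[1,[7,0,-6.6],[0,0,0]],[1,[10.5,0,-9.9],[0,0,0]],[1,[12.4,0,-11.7],[0,0,0]],[1,[12.4,2,-11.7],[0,0,0]],[1,[12.4,4,-11.7],[0,0,0]],[1,[12.4,4,-11.7],[0,0,0]]]'
python3 - <<'E'
from h import *
plan(439,-107.2,16)
E
```

```text
t: 6.9
ee_pos: [436.9, -106.9, 85.4]
orientation: [-1.243, 1.16, -1.155]
ft_force: [-0.2, -0.4, 0.4]
width: 87.8
t 6.9 p [ 436.9 -106.9   85.4] F [-0.2 -0.4  0.4] w 87.8 q [-0.27  0.41  2.09  0.    0.65 -0.34]
shift cm [0.05 6.94 0.23] turn [ 0.003  0.002 -0.001]
```

```bash
python3 -m jog '[[1,[0,4,0.15],[0,0,0]],[1,[0,6.9,0.15],[0,0,0]],[1,[0,6.9,0.15],[0,0,0]],[0,[0,6.9,0.15],[0,0,0]],[0,[0,6.9,0.15],[0,0,0]],[0,[0,6.9,0.15],[0,0,0]],[0,[0,6.9,0.15],[0,0,0]],[0,[0,6.9,0.15],[0,0,0]]]'
python3 - <<'E'
from h import *
plan(605.0,40,120)
E
```

```text
t: 7.7
ee_pos: [439.9, -107.1, 19.0]
orientation: [-1.241, 1.156, -1.158]
ft_force: [-3.1, -0.3, 1.3]
width: 51.5
t 7.7 p [ 439.9 -107.1   19. ] F [-3.1 -0.3  1.3] w 51.5 q [-0.27  0.55  2.11  0.    0.49 -0.34]
shift cm [-13.5  -10.09  17.53] turn [-0.001  0.003  0.   ]
```

```bash
python3 -m jog '[[0,[0,0,0],[0,0,0]],[0,[0,0,0],[0,0,0]],[0,[0,-5,0],[0,0,0]],[0,[0,-10,0],[0,0,0]],[0,[-3.5,-10,4.4],[0,0,0]],[0,[-7,-10,8.8],[0,0,0]],[0,[-10.5,-10,13.2],[0,0,0]],[0,[-13.5,-10,17],[0,0,0]]]'
python3 -m jog '[[0,[0,0,0],[0,0,0]],[0,[0,0,0],[0,0,0]]]'
python3 - <<'E'
from h import *
look("d",0,0)
I=cv2.imread("pics/scene_d.png")[130:270,240:400];cv2.imwrite("pics/sd.png",cv2.resize(I,None,fx=5,fy=5,interpolation=cv2.INTER_CUBIC)[:600,:800])
plan(604.8,40,30)
E
```

```text
t: 8.5
ee_pos: [587.5, 29.6, 118.2]
orientation: [-1.242, 1.157, -1.157]
ft_force: [0.9, -1.1, -2.9]
width: 47.2
t: 8.7
ee_pos: [586.5, 29.2, 117.4]
orientation: [-1.244, 1.156, -1.155]
ft_force: [-0.2, 0.5, -3.5]
width: 47.6
t 8.8 p [585.2  27.8 117.4] F [-0.2 -0.2 -3.7] w 47.6 q [ 0.03  0.51  1.78 -0.    0.85 -0.04]
shift cm [-1.08  8.74  2.06] turn [0.002 0.003 0.   ]
```

View pics/sd.png

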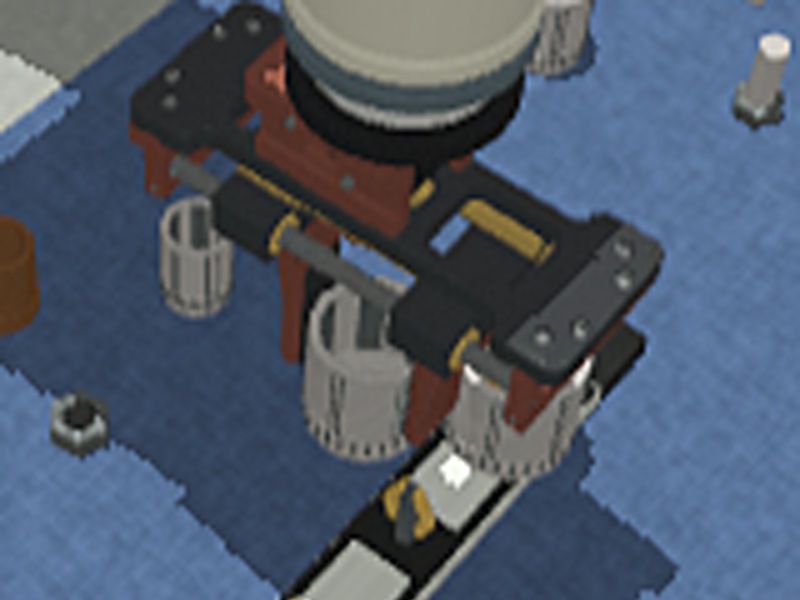

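```bash
python3 -m jog '[[0,[-1.1,0,2.05],[0,0,0]],[0,[-1.1,0,2.05],[0,0,0]],[0,[-1.1,0,2.05],[0,0,0]]]'
cat >> h.py <<'E'
def meas(tag,R,guess,zr):
    look(tag,0,0);d=np.load(f"scene_{tag}.npz");W=world(d);g=np.array(guess,float)
    c=d["color"].astype(int);grey=(c.max(-1)-c.min(-1))<25
    for _ in range(4):
        r=np.hypot(W[...,0]-g[0],W[...,1]-g[1])
        # camera-facing half: outward direction toward camera
        cam=d["pose"][:2,3]-g;cam/=np.linalg.norm(cam)
        s=((W[...,:2]-g)@cam)
        p=W[grey&(abs(r-R)<6)&(s>R*0.4)&(W[...,2]>zr[0])&(W[...,2]<zr[1])]
        o=least_squares(lambda q:np.hypot(p[:,0]-q[0],p[:,1]-q[1])-R,g,loss="soft_l1");g=o.x
    print("meas",np.round(g,1),len(p),"med",np.round(np.median(abs(o.fun)),2),"zmin",np.round(p[:,2].min(),1));return g
E
python3 - <<'E'
from h import *
meas("e",24,(605,40),(97,145))
plan(604.8,40,30)
E
```

```text
t: 9.1
ee_pos: [605.5, 39.8, 117.9]
orientation: [-1.243, 1.158, -1.157]
ft_force: [-1.2, -0.5, -4.3]
width: 47.7
meas [605.4  40.4] 274 med 0.5 zmin 99.8
t 9.2 p [605.1  39.8 117.9] F [ 0.1  0.  -3.2] w 47.9 q [ 0.05  0.53  1.74 -0.    0.88 -0.02]
shift cm [-0.03  8.79 -0.02] turn [0.002 0.002 0.   ]
```

```bash
python3 -m jog '[[0,[0,2.5,0],[0,0,0]],[0,[0,4.5,0],[0,0,0]],[0,[0,5.3,-0.05],[0,0,0]],[0,[0,6,-0.05],[0,0,0]],[0,[0,6.7,-0.05],[0,0,0]],[0,[0,7.4,-0.05],[0,0,0]],[0,[0,8,-0.05],[0,0,0]],[0,[0,8.4,-0.05],[0,0,0]]]'
python3 - <<'E'
from h import *
plan(604.8,40,30)
E
```

```text
t: 10.0
ee_pos: [605.5, 40.6, 33.6]
orientation: [-1.243, 1.157, -1.156]
ft_force: [-2.3, 0.2, -3.0]
width: 47.6
t 10.0 p [605.5  40.6  33.6] F [-2.3  0.2 -3. ] w 47.6 q [ 0.05  0.66  1.76  0.    0.72 -0.02]
shift cm [ 0.06  0.36 -0.07] turn [ 0.001  0.003 -0.   ]
```

```bash
python3 -m jog '[[0,[0,0.3,-0.05],[0,0,0]],[0,[0,0.5,-0.05],[0,0,0]],[0,[0,0.65,-0.05],[0,0,0]],[0,[0,0.75,-0.05],[0,0,0]],[0,[0,0.75,-0.05],[0,0,0]]]'
```

```text
t: 10.5
ee_pos: [605.8, 40.6, 30.6]
orientation: [-1.241, 1.156, -1.157]
ft_force: [-14.0, -0.5, 35.1]
width: 47.5
```

```bash
python3 -m jog '[[0,[0,-0.4,0],[0,0,0]],[1,[0,-0.4,0],[0,0,0]],[1,[0,-0.4,0],[0,0,0]],[1,[0,-0.4,0],[0,0,0]],[1,[0,-5,0],[0,0,0]],[1,[0,-10,0],[0,0,0]],[1,[-4.4,-10.3,-1.9],[0,0,0]],[1,[-8.8,-10.3,-3.8],[0,0,0]]]'
python3 -m jog '[[1,[-4.4,0,-1.9],[0,0,0]],[1,[-8.8,0,-3.8],[0,0,0]],[1,[-13.2,0,-5.7],[0,0,0]],[1,[-17.5,0,-7.7],[0,0,0]],[1,[-17.8,0,-7.8],[0,0,0]],[1,[-17.8,0,-7.8],[0,0,0]]]'
python3 - <<'E'
from h import *
from workcell import ctrl
meas("f",24,(605,40),(15,64))
d=np.load("scene_f.npz");W=world(d);p=W[(abs(W[...,2]-66)<6)&(np.hypot(W[...,0]-605,W[...,1]-40)<28)];print("rim",np.percentile(p[:,2],[5,50,95]),len(p))
I=cv2.imread("pics/scene_f.png")[130:270,240:400];cv2.imwrite("pics/sf.png",cv2.resize(I,None,fx=4,fy=4,interpolation=cv2.INTER_CUBIC))
d=ctrl.get_image("wrist");cv2.imwrite("pics/w3.png",d["color"][:,:,::-1])
plan(469,301.5,17)
E
```

```text
t: 11.3
ee_pos: [563.2, 126.0, 131.8]
orientation: [-1.236, 1.156, -1.161]
ft_force: [-0.5, 0.4, 0.0]
width: 87.4
t: 11.9
ee_pos: [470.6, 298.7, 129.5]
orientation: [-1.243, 1.154, -1.155]
ft_force: [-0.1, -0.5, -0.2]
width: 87.9
meas [605.6  41.3] 278 med 0.43 zmin 15.0
rim [60.63072496 65.84041469 69.33966834] 202
t 12.05 p [471.6 296.6 129.5] F [ 0.1 -0.1  0.9] w 88.0 q [ 0.54  0.45  1.84 -0.    0.84  0.47]
shift cm [-0.51 11.25 -0.23] turn [-0.     0.002  0.   ]
```

View pics/sf.png

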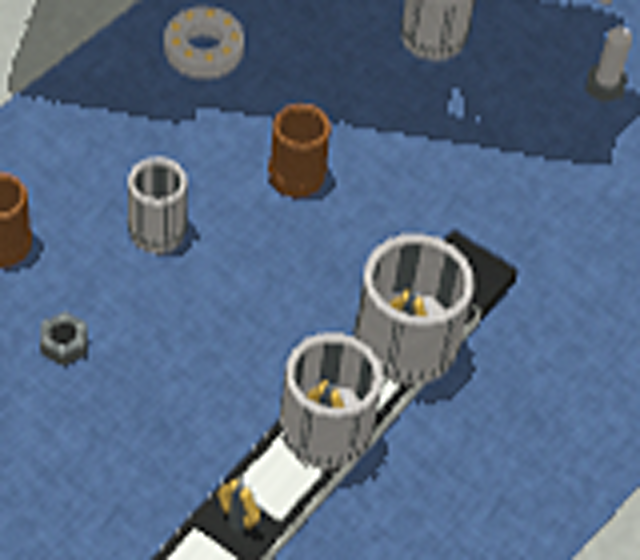

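View pics/w3.png

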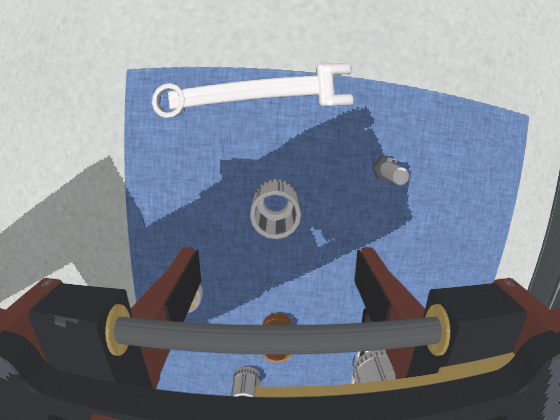

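```bash
python3 -m jog '[[1,[-0.45,5,-0.2],[0,0,0]],[1,[-0.45,9,-0.2],[0,0,0]],[1,[-0.45,11.2,-0.2],[0,0,0]],[1,[-0.45,11.2,-0.2],[0,0,0]]]'
python3 -m jog '[[0,[0,0,0],[0,0,0]],[0,[0,0,0],[0,0,0]],[0,[0,0,0],[0,0,0]],[0,[0,0,0],[0,0,0]],[0,[0,0,0],[0,0,0]],[0,[0,0,0],[0,0,0]],[0,[0,0,0],[0,0,0]]]'
python3 - <<'E'
from h import *
plan(609.7,-31.8,120)
E
```

```text
t: 12.45
ee_pos: [467.3, 299.3, 14.7]
orientation: [-1.247, 1.161, -1.158]
ft_force: [-0.5, -0.1, 0.8]
width: 88.1
t: 13.15
ee_pos: [468.8, 302.2, 18.0]
orientation: [-1.241, 1.156, -1.157]
ft_force: [-0.8, 0.2, 3.6]
width: 39.5
t 13.15 p [468.8 302.2  18. ] F [-0.8  0.2  3.6] w 39.5 q [ 0.55  0.64  1.88 -0.    0.63  0.48]
shift cm [ 34.32 -10.2   11.69] turn [-0.001  0.003 -0.   ]
```

```bash
python3 -m jog '[[0,[0,-5,0],[0,0,0]],[0,[0,-10.2,0],[0,0,0]],[0,[4.4,-10.2,1.5],[0,0,0]],[0,[8.8,-10.2,3],[0,0,0]],[0,[13.2,-10.2,4.5],[0,0,0]],[0,[17.6,-10.2,6],[0,0,0]],[0,[22,-10.2,7.5],[0,0,0]],[0,[26,-10.2,9],[0,0,0]]]'
python3 - <<'E'
from h import *
plan(609.7,-31.6,120)
E
```

```text
t: 13.95
ee_pos: [576.7, 47.0, 119.3]
orientation: [-1.243, 1.158, -1.156]
ft_force: [0.1, 0.5, -1.9]
width: 39.8
t 13.95 p [576.7  47.  119.3] F [ 0.1  0.5 -1.9] w 39.8 q [ 0.06  0.49  1.8  -0.    0.85 -0.01]
shift cm [ 8.07 -0.07  2.74] turn [0.001 0.003 0.   ]
```

```bash
python3 -m jog '[[0,[4,0,1.4],[0,0,0]],[0,[7.5,0,2.6],[0,0,0]],[0,[8.2,0,2.75],[0,0,0]],[0,[8.2,0,2.75],[0,0,0]],[0,[8.2,0,2.75],[0,0,0]]]'
python3 - <<'E'
from h import *
meas("g",20,(609.7,-31.6),(97,145))
plan(609.7,-31.6,30)
E
```

```text
t: 14.45
ee_pos: [609.0, -30.0, 119.1]
orientation: [-1.243, 1.158, -1.156]
ft_force: [-0.5, 1.2, -3.2]
width: 39.8
meas [609.5 -29.3] 199 med 0.44 zmin 102.8
t 14.55 p [609.2 -29.5 119.4] F [-0.2 -0.5 -2.3] w 39.7 q [-0.07  0.53  1.73  0.    0.88 -0.14]
shift cm [0.22 8.94 0.04] turn [ 0.001  0.004 -0.   ]
```

```bash
python3 -m jog '[[0,[0.2,2.5,0],[0,0,0]],[0,[0.2,4.5,0],[0,0,0]],[0,[0.2,5.3,0],[0,0,0]],[0,[0.2,6,0],[0,0,0]],[0,[0.2,6.7,0],[0,0,0]],[0,[0.2,7.4,0],[0,0,0]],[0,[0.2,8,0],[0,0,0]],[0,[0.2,8.5,0],[0,0,0]]]'
python3 -m jog '[[0,[0,0.25,0],[0,0,0]],[0,[0,0.45,0],[0,0,0]],[0,[0,0.6,0],[0,0,0]],[0,[0,0.6,0],[0,0,0]]]'
```

```text
t: 15.35
ee_pos: [610.0, -32.7, 34.4]
orientation: [-1.242, 1.157, -1.157]
ft_force: [-2.2, 0.1, -3.1]
width: 39.7
t: 15.75
ee_pos: [610.4, -33.0, 30.0]
orientation: [-1.242, 1.156, -1.157]
ft_force: [-5.0, 0.5, 9.8]
width: 39.9
```

```bash
python3 -m jog '[[0,[0,0.15,-0.05],[0,0,0]],[0,[0,0.3,-0.05],[0,0,0]],[0,[0,0.35,-0.05],[0,0,0]],[0,[0,0.35,-0.05],[0,0,0]]]'
python3 - <<'E'
from h import *
plan(450,80,130)
E
```

```text
t: 16.15
ee_pos: [610.5, -33.0, 29.8]
orientation: [-1.241, 1.155, -1.158]
ft_force: [-13.5, 1.1, 40.2]
width: 39.6
t 16.15 p [610.5 -33.   29.8] F [-13.5   1.1  40.2] w 39.6 q [-0.07  0.67  1.75 -0.    0.72 -0.14]
shift cm [-12.41 -10.05 -15.19] turn [-0.002  0.003  0.   ]
```

```bash
python3 -m jog '[[0,[0,-0.4,0],[0,0,0]],[1,[0,-0.4,0],[0,0,0]],[1,[0,-0.4,0],[0,0,0]],[1,[0,-0.4,0],[0,0,0]],[1,[0,-5,0],[0,0,0]],[1,[0,-10,0],[0,0,0]],[1,[-3,-10.5,-3.6],[0,0,0]],[1,[-6,-10.5,-7.2],[0,0,0]]]'
python3 -m jog '[[1,[-3,0,-3.6],[0,0,0]],[1,[-6.2,0,-7.6],[0,0,0]],[1,[-6.4,0,-8],[0,0,0]],[1,[-6.4,0,-8],[0,0,0]],[1,[-6.4,0,-8],[0,0,0]]]'
python3 - <<'E'
from h import *
from workcell import ctrl
meas("h",20,(610,-32),(15,60))
d=np.load("scene_h.npz");W=world(d);p=W[(abs(W[...,2]-62)<6)&(np.hypot(W[...,0]-610,W[...,1]+32)<24)];print("rim",np.percentile(p[:,2],[5,50,95]),len(p))
I=cv2.imread("pics/scene_h.png")[130:270,220:380];cv2.imwrite("pics/sh.png",cv2.resize(I,None,fx=4,fy=4,interpolation=cv2.INTER_CUBIC))
d=ctrl.get_image("wrist");cv2.imwrite("pics/w4.png",d["color"][:,:,::-1])
plan(450.5,80.2,17)
E
```

```text
t: 16.95
ee_pos: [534.9, 22.0, 131.9]
orientation: [-1.238, 1.154, -1.16]
ft_force: [-0.9, 0.6, -0.6]
width: 87.4
t: 17.45
ee_pos: [450.9, 80.0, 130.4]
orientation: [-1.241, 1.155, -1.157]
ft_force: [0.8, -0.7, 1.3]
width: 87.7
meas [610.6 -32.6] 207 med 0.43 zmin 15.2
rim [57.22377019 61.6760589  64.75887246] 155
t 17.6 p [450.7  79.5 130.2] F [-0.5 -0.  -0.2] w 87.7 q [ 0.15  0.33  2.06 -0.    0.76  0.08]
shift cm [-0.07 11.32 -0.02] turn [-0.001  0.002  0.   ]
```

View pics/sh.png

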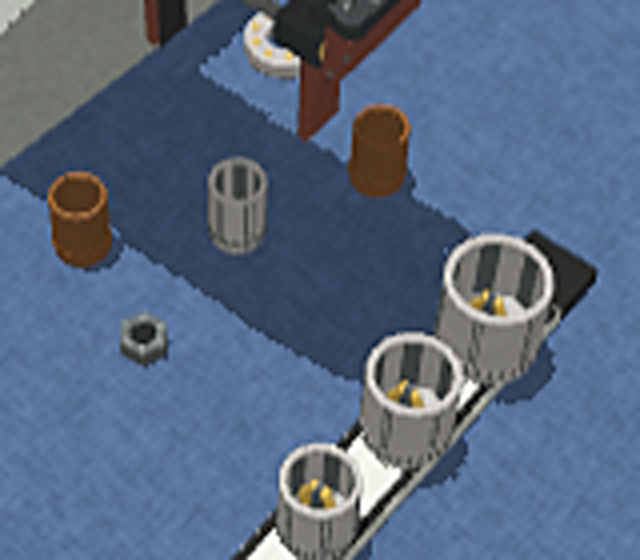

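View pics/w4.png

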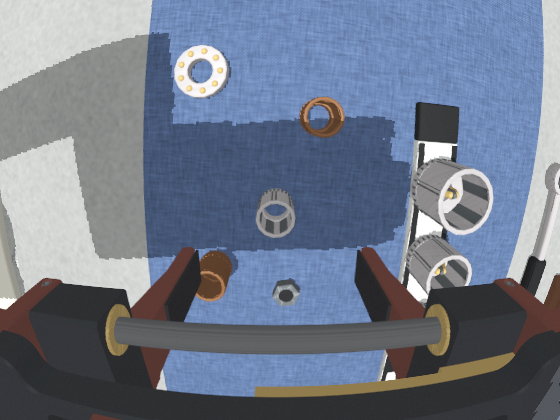

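```bash
python3 -m jog '[[1,[-0.05,5,0],[0,0,0]],[1,[-0.05,9,0],[0,0,0]],[1,[-0.05,11.4,0],[0,0,0]],[1,[-0.05,11.4,0],[0,0,0]],[1,[-0.05,11.4,0],[0,0,0]]]'
python3 -m jog '[[0,[0,0,0],[0,0,0]],[0,[0,0,0],[0,0,0]],[0,[0,0,0],[0,0,0]],[0,[0,0,0],[0,0,0]],[0,[0,0,0],[0,0,0]],[0,[0,0,0],[0,0,0]],[0,[0,0,0],[0,0,0]],[0,[0,0,0],[0,0,0]]]'
python3 - <<'E'
from h import *
plan(615,-104,118)
E
```

```text
t: 18.1
ee_pos: [449.7, 80.2, 16.1]
orientation: [-1.242, 1.158, -1.157]
ft_force: [-0.1, -0.1, 0.5]
width: 87.6
t: 18.9
ee_pos: [449.2, 80.6, 16.2]
orientation: [-1.242, 1.157, -1.157]
ft_force: [-0.1, 0.1, 0.7]
width: 30.5
t 18.9 p [449.2  80.6  16.2] F [-0.1  0.1  0.7] w 30.5 q [0.15 0.56 2.1  0.   0.49 0.08]
shift cm [ 19.59 -10.18  15.23] turn [ 0.     0.003 -0.   ]
```

```bash
python3 -m jog '[[0,[0,-5,0],[0,0,0]],[0,[0,-10.2,0],[0,0,0]],[0,[3.8,-10.2,3],[0,0,0]],[0,[7.6,-10.2,6],[0,0,0]],[0,[11.4,-10.2,9],[0,0,0]],[0,[15,-10.2,12],[0,0,0]],[0,[18,-10.2,14],[0,0,0]],[0,[19.6,-10.2,15.2],[0,0,0]]]'
python3 -m jog '[[0,[0,0,0],[0,0,0]],[0,[0,0,0],[0,0,0]],[0,[0,0,0],[0,0,0]]]'
python3 - <<'E'
from h import *
meas("i",16,(614.8,-103.7),(98,140))
plan(614.8,-103.7,28)
I=cv2.imread("pics/scene_i.png")[190:330,200:360];cv2.imwrite("pics/si.png",cv2.resize(I,None,fx=4,fy=4,interpolation=cv2.INTER_CUBIC))
E
```

```text
t: 19.7
ee_pos: [616.1, -106.7, 117.7]
orientation: [-1.241, 1.158, -1.159]
ft_force: [-0.2, -0.9, -1.9]
width: 30.9
t: 20.0
ee_pos: [613.4, -103.1, 117.6]
orientation: [-1.243, 1.158, -1.155]
ft_force: [-0.3, 0.3, -2.4]
width: 31.0
meas [ 614.  -103.3] 115 med 0.37 zmin 102.9
t 20.1 p [ 613.8 -103.1  118. ] F [-0.9 -0.1 -1.6] w 31.2 q [-0.19  0.55  1.7   0.    0.89 -0.26]
shift cm [0.07 9.   0.1 ] turn [ 0.001  0.004 -0.   ]
```

View pics/si.png

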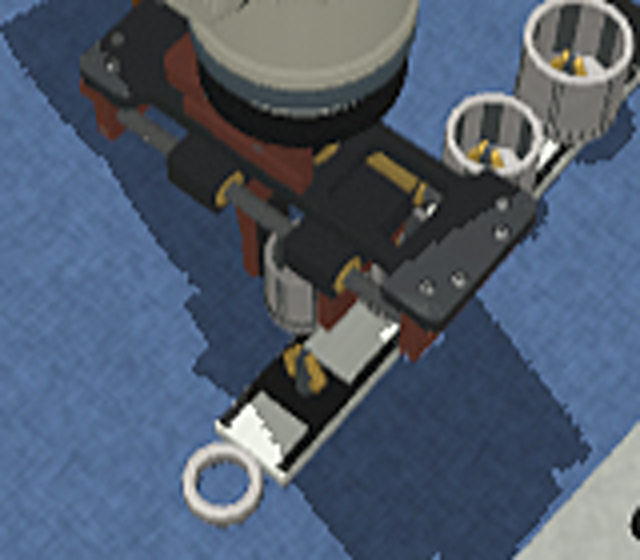

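```bash
python3 -m jog '[[0,[0.05,2.5,0.1],[0,0,0]],[0,[0.05,4.5,0.1],[0,0,0]],[0,[0.05,5.3,0.1],[0,0,0]],[0,[0.05,6,0.1],[0,0,0]],[0,[0.05,6.7,0.1],[0,0,0]],[0,[0.05,7.4,0.1],[0,0,0]],[0,[0.05,8,0.1],[0,0,0]],[0,[0.05,8.5,0.1],[0,0,0]]]'
python3 -m jog '[[0,[0,0.25,0],[0,0,0]],[0,[0,0.45,0],[0,0,0]],[0,[0,0.6,0],[0,0,0]],[0,[0,0.6,0],[0,0,0]]]'
```

```text
t: 20.9
ee_pos: [615.5, -104.6, 32.9]
orientation: [-1.242, 1.157, -1.156]
ft_force: [-1.7, -0.3, -1.6]
width: 31.2
t: 21.3
ee_pos: [615.7, -104.6, 28.2]
orientation: [-1.242, 1.157, -1.157]
ft_force: [-6.2, 0.4, 8.5]
width: 30.7
```

```bash
python3 -m jog '[[0,[0,0.15,-0.05],[0,0,0]],[0,[0,0.3,-0.05],[0,0,0]],[0,[0,0.35,-0.05],[0,0,0]],[0,[0,0.35,-0.05],[0,0,0]]]'
python3 -m jog '[[0,[0,-0.4,0],[0,0,0]],[1,[0,-0.4,0],[0,0,0]],[1,[0,-0.4,0],[0,0,0]],[1,[0,-0.4,0],[0,0,0]],[1,[0,-5,0],[0,0,0]],[1,[0,-10,0],[0,0,0]],[1,[3,-12.5,-3],[0,0,0]],[1,[6,-14,-7],[0,0,0]]]'
python3 -m jog '[[1,[4,-2,-3],[0,0,0]],[1,[8,-4,-6],[0,0,0]],[1,[12,-4,-9],[0,0,0]],[1,[15,-4,-12],[0,0,0]],[1,[15,-4,-12],[0,0,0]],[1,[15,-4,-12],[0,0,0]]]'
python3 - <<'E'
from h import *
S=((16,(615,-104),58),(20,(610.4,-32.5),62),(24,(605.6,41),66),(28,(601,111.5),70))
look("z",0,0)
for n in("scene","top"):
    W=world(np.load(f"{n}_z.npz"))
    for R,c,h in S:
        p=W[(abs(W[...,2]-h)<6)&(np.hypot(W[...,0]-c[0],W[...,1]-c[1])<R+4)]
        print(n,R,"rim c",np.round(cv2.minEnclosingCircle(p[:,:2].astype(np.float32)),1) if 0 else np.round(cv2.minEnclosingCircle(p[:,:2].astype(np.float32))[0],1),"z",np.round(np.percentile(p[:,2],[50,90,95]),1),len(p))
I=cv2.imread("pics/scene_z.png")[170:330,220:390];cv2.imwrite("pics/sz.png",cv2.resize(I,None,fx=3.7,fy=3.7,interpolation=cv2.INTER_CUBIC))
I=cv2.imread("pics/top_z.png")[140:220,180:380];cv2.imwrite("pics/tz.png",cv2.resize(I,None,fx=4,fy=4,interpolation=cv2.INTER_CUBIC))
E
```

```text
t: 21.7
ee_pos: [615.8, -104.8, 28.0]
orientation: [-1.242, 1.156, -1.157]
ft_force: [-14.4, 2.3, 36.3]
width: 30.7
t: 22.5
ee_pos: [553.6, -168.8, 165.7]
orientation: [-1.24, 1.15, -1.159]
ft_force: [0.0, -0.9, 0.3]
width: 83.6
t: 23.1
ee_pos: [441.8, -327.1, 202.9]
orientation: [-1.24, 1.159, -1.159]
ft_force: [0.3, 0.5, -0.5]
width: 87.6
scene 16 rim c [ 616.1 -105.5] z [57.8 60.1 60.6] 131
scene 20 rim c [611.7 -33. ] z [61.9 64.2 64.6] 156
scene 24 rim c [606.4  41. ] z [66.  68.5 68.8] 200
scene 28 rim c [601.1 111. ] z [70.1 72.3 72.8] 230
top 16 rim c [ 613.8 -104.6] z [57.6 59.2 59.8] 76
top 20 rim c [609.2 -32.5] z [61.6 63.6 64.4] 98
top 24 rim c [604.2  41.1] z [65.7 67.4 68.2] 133
top 28 rim c [599.5 112.2] z [69.4 71.5 71.9] 174
```

View pics/sz.png

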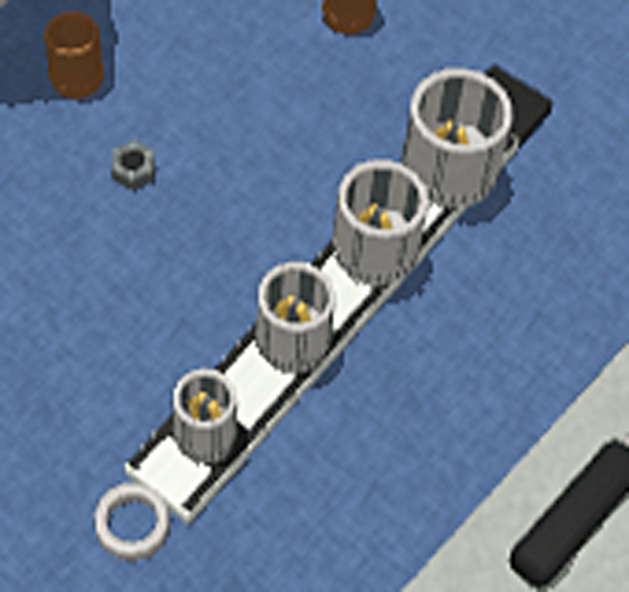

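View pics/tz.png

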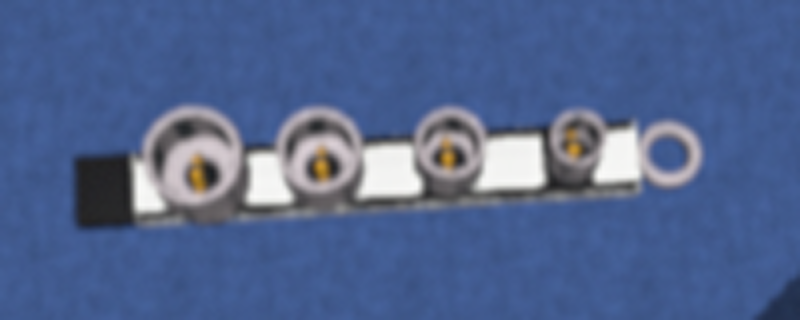

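```bash
python3 -c "
from workcell import ctrl
print(ctrl.close_job())"
```

```text
the job is handed in; nothing more can be done
None
```

All four sockets are pressed onto the rail in size order, with the smallest next to the hanging ring and the largest next to the black end cap. I handed the job in at about 23 s of the 118 s allowed. The brown look-alikes were never gripped or touched.

**Seating:** Each press ended in a hard stop of 35–40 N. The tool ended 11.4–11.8 mm higher than where it gripped each socket on the bench, which matches the 12 mm rail to within 1 mm.

**Last pictures:** With the gripper open and clear of the rail, both cameras show all four sockets upright, in order, with the brass springs visible inside their bores. Median rim heights were about 58, 62, 66 and 70 mm as expected. That height check is weak, because I only looked within 6 mm of the expected values.

**Disagreements:**
- The two cameras put the socket centres up to about 2.5 mm apart across the rail, close to their stated 2 mm calibration.
- While gripping the largest socket there was an upward force of about 8 N, and the tool sat about 2 mm higher than commanded. I did not find the cause, and that socket still seated normally.

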